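# Move a shaker's clamp bar one hole up to the bottles and hold its lock pin home

## Task

On the bench shaker, draw the red keeper pin out of the clamp bar's blue shoe and hang it in the forked steel notch bracket on the tray's edge, and let go of it. Then pull up the black plunger knob on the shoe, slide the clamp bar to the next hole of the drilled rail, towards the bottles, and let the plunger's pin drop fully home in that hole. Finish while still gripping the knob and holding the pin home, so that the clamp can be checked; leave the keeper hanging in its notch, the bottles standing in the clamp and the beaker where it is.

Things in the scene. Friction and masses are not known exactly. Their poses are not given: they have to be found in the camera images.
- shaker: fixed white and blue laboratory shaker; aluminium tray 300 x 330 mm, its top at z 110 mm. Origin at the centre of its underside on the bench. z up; x along the rails, the way the clamp bar must go (from the control panel on the robot's side towards the bottles); y to the left. A fixed rubber-sleeved stop bar, 18 mm thick, crosses the tray beyond the bottles at x +91, z 157 mm.
- next_hole (a point): the hole of the drilled rail to which the bar must go: centre of its mouth. The aluminium rail (28 mm wide, 280 mm long) lies along the shaker's x at y +143 mm, top at z 122 mm, with 10.5 mm holes every 25 mm; this hole is at x -15 mm and is covered by the shoe. A plain rail lies at y -143 mm. Axes as the shaker's.
- bar (a joint): slide of the clamp bar along the shaker's x, in m: 0 in the hole where it starts, 0.025 in the next hole towards the bottles; stays where it is left (about 2.5 N friction); about 1.2 mm of play either way while the plunger's pin is in a hole. It cannot slide while the keeper pin or the plunger's pin is in the rail.
- shoe_bore (a point): mouth of the keeper's bore, 10.5 mm wide, in the top of the clamp bar's blue shoe; moves with the bar, axes as the shaker's. The shoe is 120 x 34 mm, top at z 137 mm of the shaker, from 16 mm before this point along x to 104 mm beyond it. The knob's axis is 50 mm beyond this point; the bar's rubber-sleeved tube, 18 mm thick, crosses the tray 90 mm beyond it, axis at z 157 mm.
- plunger (a joint): lift of the spring index plunger, in m: 0 with its 8 mm steel pin fully home (8 mm deep in a rail hole), 0.012 fully drawn. It must be lifted more than 0.008 to clear the rail. Its spring pulls it down with 5 N when home, 9 N when fully drawn. Let down between holes, the pin rides on the rail at 0.008.
- knob: the plunger's round black knob with a yellow dot on top, 24 mm across and 24 mm tall, upright on a steel sleeve 18 mm thick; it moves with the bar and with the plunger. Origin at its centre, 28 mm above the shoe's top when the pin is home; z up. Free on both sides across the rail (along the shaker's y) for open fingers.
- keeper: loose keeper pin, about 45 g: steel shank 8 mm thick and 24 mm long below a steel flange 22 mm across and 3 mm thick; on the flange a red round grip 16 mm across, 32 mm tall. Origin at the centre of the flange's underside, z up along the grip. It starts in the shoe's bore, flange on the shoe, shank down into a rail hole, 50 mm before the knob's axis along the shaker's x.
- notch (a point): where the keeper's origin belongs when parked: top of the forked steel bracket (36 mm wide, 4 mm thick) at the tray's left edge, at x -100, y +184, z +140 mm of the shaker, axes as the shaker's. A level slot 12 mm wide along y, open to the left and above; closed end 8 mm to the right of this point, prong tips 14 mm to the left. The keeper hangs in it by its flange, shank free below.
- bottle0: crimp-capped glass sample bottle, 42 mm across, 74 mm tall, 100 g, standing loose on the tray's rubber mat between the two bars; origin at the centre of its underside
- bottle1: second such bottle
- bottle2: third such bottle, the nearest to the drilled rail
- beaker: loose glass beaker on the bench, 68 mm across, 90 mm tall; origin at the centre of its underside
Mind the look-alikes: they are no part of the job. Of the things like the keeper, leave any that is purple; of the rest the smaller one is meant.

How it is judged:
On the way, in this order (a step that is already met when the one before it is completed fails the run):
1. the keeper pin hangs upright in the notch bracket, let go, with the bar still at its first hole (horizontal distance between keeper and notch below 0.011 m and z of keeper in the frame of notch between -0.003 and 0.004 m and angle between keeper's own z axis and vertical below 0.2 rad and contact force between keeper and the fingers below 0.1 N and value of joint bar below 0.006 m), for 0.2 s.
2. the plunger is pulled clear of the rail by its knob (value of joint plunger above 0.0075 m and contact force between knob and the fingers above 1 N), for 0.05 s.
3. the bar stands at the next hole with the pin home in it (value of joint bar between 0.022 and 0.028 m and value of joint plunger below 0.002 m), for 0.2 s.
At the end, for the whole second after the job is handed in: Bar one hole on (25 mm, within 3 mm), pin home within 2 mm, fingers on the knob with 4 N or more; keeper hanging upright in the notch, let go, within 11 mm of its place, flange down on the bracket; bottles upright and within 25 mm, beaker within 30 mm of where they stood (all of step 3 and contact force between knob and the fingers above 4 N and horizontal distance between keeper and notch below 0.011 m and z of keeper in the frame of notch between -0.003 and 0.004 m and angle between each of keeper, bottle0, bottle1, bottle2's own z axis and vertical below 0.2 rad and contact force between keeper and the fingers below 0.1 N and distance of each of bottle0, bottle1, bottle2 from where it was at the start of the episode below 0.025 m and distance of beaker from where it was at the start of the episode below 0.03 m); the arm keeps its last pose, push and grip.
It fails at once if a bottle or the beaker is knocked over (angle between any of bottle0, bottle1, bottle2, beaker's own z axis and vertical above 0.5 rad).
It also fails if it takes over 50 s, if anything falls off the work surface, if the arm or the gripper's body presses on something with over 40 N, if the wrist force passes 120 N, or if a joint passes its speed limit or range.

## Robot

A 6-joint arm with a two-finger parallel gripper is mounted at the origin on the work surface. World frame = base frame: x ahead of the robot, y to its left, z up, the work surface at z = 0. Lengths are in m, angles in rad, forces in N, time in s.
With the tool pointing down it reaches from about 0.275 to 0.85 m from the base axis. Payload 5.2 kg.
Tool frame: the origin (TCP) lies at the very end of the fingers, on their centre line; the grasp point (between the pads) lies 19 mm behind it; z points along the fingers, y is the line along which they close (so a half turn about z gives the same grasp; the last joint's range is limited). The gripper opens to 85 mm and grips with 20 to 120 N. Pads are 22 mm wide; open, the fingers measure 114 mm over their backs; the gripper's body (76 mm by 85 mm) begins 54 mm behind the grasp point. The pads swing forward as they close: fully open they stand 13 mm farther back than shut.
Start: joints at [-1.319, 0.259, 1.535, -0, 1.348, -0.203], TCP at [0.242, -0.494, 0.231] pointing down, gripper open.
Joint ranges: [-3.14, 3.14], [-0.91, 2.08], [0.19, 2.58], [-1.22, 4.36], [0.22, 2.71], [-3.12, 3.12]. Speed limits (rad/s): [2.57, 2.57, 3.14, 3.14, 3.14, 3.14].

## Interface

Orientations are given as a unit quaternion [x, y, z, w].
In Python, from rig import manip, vision, job gives the robot as it stands.
- The arm moves only by the tool inch_along, called as a command line: name --pt "numbers of a row" for each row, then --argument value for the rest. Schema: {"type":"object","properties":{"increments":{"type":"array","items":{"type":"array","items":{"type":"array","items":{"type":"number"},"minItems":7,"maxItems":7},"minItems":1,"maxItems":8},"minItems":1,"maxItems":1},"only":{"type":"string"},"quiet":{"type":"boolean"},"lines":{"type":"string"}},"required":["increments"],"additionalProperties":false}. increments is a list that holds a single list of rows (three levels of brackets), with 1 to 8 rows, each of 7 numbers: a rotation vector rx, ry, rz in rad, then dx, dy, dz in m, then the finger opening in m; each row is the pose to reach, as a shift and turn from the pose commanded when the call began, along the tool's axes at that moment; what a row does not reach only later rows make up. A row lasts 1/12 s, in which the tool goes at most 0.0417 m and 0.125 rad, less where a joint would pass 70% of its speed; a pose out of reach is approached as far as the arm can. The fingers move at their own pace and stop on an object; the grip force is fixed at half the most. Time passes only in rows, so rows that do not move let the fingers close. The tool returns the time, the measured TCP pose, the force, the opening and the grip force at its end. only (a regular expression) keeps the lines of the reply that match it, lines (a string "A,B") keeps lines A to B, and quiet returns only ok. Input that does not fit is refused with a message, and nothing moves.
- manip.state(): the state, without advancing time (a new reading comes with each control period).
- vision.snapshot(name): name is "side" or "top" or "wrist"; returns (picture, depth): 400x640x3 uint8, blue, green, red; 400x640 float32, m along the optical axis (not along the pixel's ray), 0 where there is no reading.
- vision.get_calibration(name): a dict with "intrinsics" (3x3 intrinsics, pixels), "dist" ([k1, k2, p1, p2, k3] as OpenCV has them; the pictures are not rectified), "position" and "rotation" of the camera in the world; the wrist camera has in their place "hand_eye" (4x4, takes a point from camera to tool coordinates, whose origin is the TCP and whose axes are the flange's). Camera axes: x right, y down, z forward; pixel columns grow to the right and rows downward; lengths in m; the calibration is good to about 2 mm. A picture is of the moment at which its call begins: read the wrist's pose just before it. get_calibration takes no time and is no camera call.
- job.finish_job(): hands the job in; it is judged then, once.
The state is a dict: "time_s": time; "q": joint angles; "dq": joint speeds; "joint_efforts": joint torques, N m; "tool_pos": TCP position; "tcp_rot": TCP orientation; "ft_force": force on the tool from outside, world axes, zero at the start; "moment": the same for the moment, N m; "grip_width": finger opening in m; "finger_force": force on a finger pad.
Only numpy, scipy, OpenCV 4.12 (cv2) and the standard library are available. Lean on these libraries where they do the work, as an engineer would, in place of code of your own. Each camera call takes 0.05 s, during which the arm holds its last target. There are 200 camera calls.

## Working session

There is one attempt and no reset: what is moved stays moved. The work goes in short steps, Python scripts to look and compute and a tool call to move; the robot and the scene stay as the last step left them, time stands still between calls to the robot, and variables do not carry over. Pictures are saved under pics/ and viewed, at most 10 in all, crops included, and the job is handed in when it is done.

```bash
mkdir -p pics; ls
```

Create h.py:
```python
import numpy as np, cv2
from rig import manip, vision, job
from scipy.spatial.transform import Rotation as R
def snap(n):
    s=manip.state(); im,d=vision.snapshot(n); return s,im,d
def pose(n,s):
    c=vision.get_calibration(n)
    if n=="wrist":
        T=np.eye(4);T[:3,:3]=R.from_quat(s["tcp_rot"]).as_matrix();T[:3,3]=s["tool_pos"];T=T@np.array(c["hand_eye"])
        return c,T[:3,:3],T[:3,3]
    Rm=np.array(c["rotation"]); 
    if Rm.shape!=(3,3): Rm=R.from_quat(Rm).as_matrix()
    return c,Rm,np.array(c["position"])
def cloud(n,s,d):
    c,Rm,p=pose(n,s); K=np.array(c["intrinsics"]);D=np.array(c["dist"],float)
    h,w=d.shape; u,v=np.meshgrid(np.arange(w),np.arange(h))
    uv=cv2.undistortPoints(np.stack([u,v],-1).reshape(-1,1,2).astype(np.float64),K,D).reshape(h,w,2)
    P=np.concatenate([uv,np.ones((h,w,1))],-1)*d[...,None]
    P=P@Rm.T+p; P[d==0]=np.nan; return P
def ray(n,s,u,v,z):
    c,Rm,p=pose(n,s); x=cv2.undistortPoints(np.array([[[u,v]]],float),np.array(c["intrinsics"]),np.array(c["dist"],float))[0,0]
    r=Rm@np.array([x[0],x[1],1]); return p+r*(z-p[2])/r[2]
```

Run:
```python
from h import *
print(manip.state())
for n in("top","side"):
    s,im,d=snap(n); cv2.imwrite(f"pics/{n}0.png",im); np.save(f"{n}0.npy",cloud(n,s,d)); print(pose(n,s)[1:])
```

```text
pics
{'time_s': 0.0, 'q': array([-1.31879954e+00,  2.59331071e-01,  1.53608273e+00,  3.97054686e-05,
        1.34800071e+00, -2.02814078e-01]), 'dq': array([0.00062315, 0.00016931, 0.00087542, 0.00023034, 0.00101136,
       0.00060468]), 'joint_efforts': array([-1.72424086e-03, -4.46035480e+01, -2.90574306e+01, -5.02209859e-04,
        1.18067654e-02, -3.03870763e-05]), 'tool_pos': array([ 0.24150405, -0.49355774,  0.23048126]), 'tcp_rot': array([ 9.74255208e-01,  2.25446133e-01, -3.04647757e-06, -9.11127332e-04]), 'ft_force': array([-0.35651862,  0.2713821 , -0.25541257]), 'moment': array([-0.01335636, -0.00426156, -0.0448956 ]), 'finger_force': 0.0, 'grip_width': 0.08533032744709651}
(array([[ 0.00113525, -0.99271912,  0.12044693],
       [-0.99950395,  0.00266443,  0.03138079],
       [-0.03147323, -0.1204228 , -0.99222366]]), array([0.46640375, 0.08063048, 0.91724305]))
(array([[-0.9980553 , -0.02935402,  0.05499054],
       [-0.06216046,  0.53459781, -0.84281745],
       [-0.00465775, -0.84459666, -0.53538284]]), array([0.55537328, 0.7812839 , 0.56418884]))
```

View pics/top0.png

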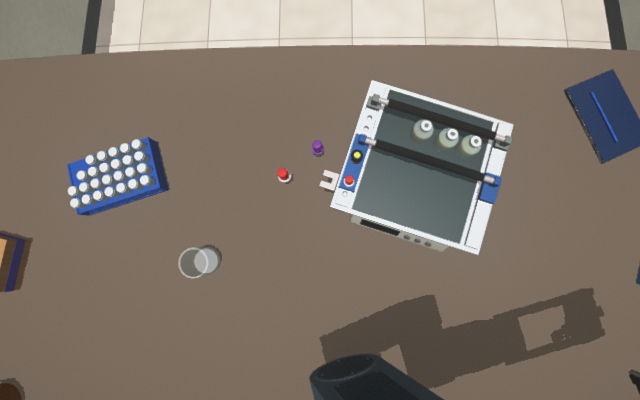

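View pics/side0.png

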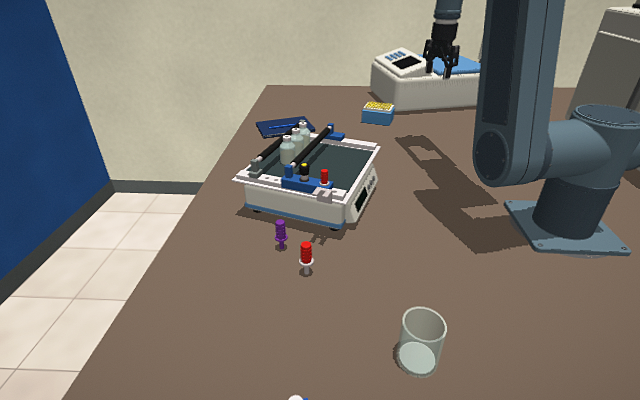

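Top view, candidates for the keeper: red pin in the blue shoe (349,181), a red pin standing on the bench (284,175, larger), and a purple pin (318,148). I choose the one in the shoe. The knob with its yellow dot is at (357,155), the notch bracket at (329,180), the beaker at (198,262), and the bottles at (424,130), (449,138) and (472,145).

Run:
```python
from h import *
im=cv2.imread("pics/top0.png"); P=np.load("top0.npy"); s=None
hsv=cv2.cvtColor(im,cv2.COLOR_BGR2HSV)
def blobs(m,name,z,lo=5):
    n,l,st,c=cv2.connectedComponentsWithStats(m.astype(np.uint8))
    for i in range(1,n):
        if st[i,4]>=lo:
            q=P[l==i]; print(name,st[i,4],c[i].round(1),"cloud",np.nanmedian(q,0).round(4),"zmax",np.nanpercentile(q[:,2],95).round(4),"ray",ray("top",s,*c[i],z).round(4))
H,S,V=hsv[...,0],hsv[...,1],hsv[...,2]
reg=np.zeros(H.shape,bool); reg[70:260,260:530]=1
blobs(reg&((H<6)|(H>174))&(S>150)&(V>90),"red",.172)
blobs(reg&(H>20)&(H<35)&(S>120)&(V>120),"yellow",.177,3)
blobs(reg&(H>100)&(H<125)&(S>120)&(V>60),"blue",.137,30)
for u,v in[(374,82),(511,125),(478,252),(332,207)]: print(ray("top",s,u,v,.11))
cv2.imwrite("pics/crop1.png",cv2.resize(im[75:265,270:520],None,fx=3,fy=3,interpolation=cv2.INTER_CUBIC))
```

```text
red 93 [282.3 173.2] cloud [0.617  0.1989 0.0798] zmax 0.0826 ray [0.6003 0.1854 0.172 ]
red 49 [349.  179.3] cloud [0.5875 0.0521 0.1724] zmax 0.1743 ray [0.5872 0.0521 0.172 ]
yellow 34 [356.7 154.5] cloud [0.6362 0.0361 0.1786] zmax 0.18 ray [0.6364 0.0365 0.177 ]
blue 523 [354.5 161.4] cloud [0.6247 0.0381 0.1381] zmax 0.1679 ray [0.6309 0.0389 0.137 ]
blue 331 [489.9 189.8] cloud [ 0.5678 -0.2415  0.1382] zmax 0.1685 ray [ 0.5702 -0.243   0.137 ]
[ 0.81774236 -0.00822451  0.11      ]
[ 0.71834674 -0.31050266  0.11      ]
[ 0.44118002 -0.22227182  0.11      ]
[0.53753895 0.086398   0.11      ]
```

View pics/crop1.png

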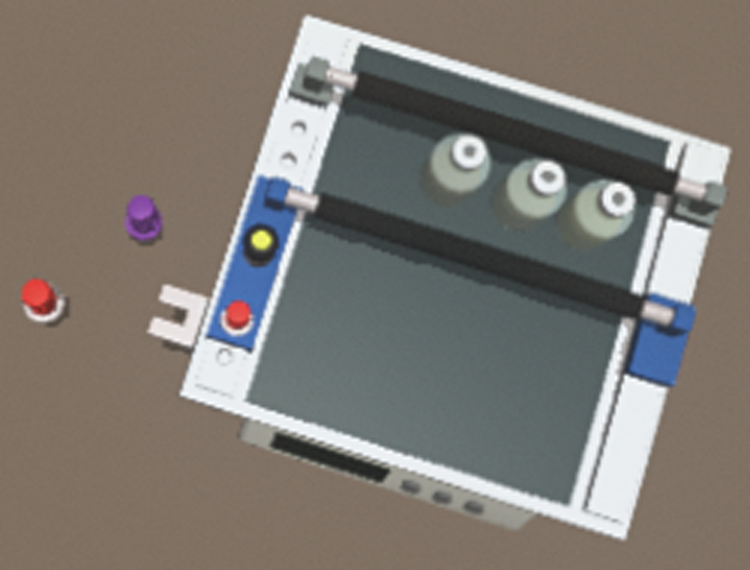

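The crop shows the chosen keeper, small and red with its flange on the shoe, at crop (238,315). The knob is at (261,241) and the empty forked bracket at (180,318).

Add to h.py:
```python
YAW=np.radians(-17.8)
ex=np.array([np.cos(YAW),np.sin(YAW),0]); ey=np.array([-np.sin(YAW),np.cos(YAW),0])
def rows(x,y,z,yaw=YAW):
    s=manip.state(); A=R.from_quat(s["tcp_rot"]); B=R.from_euler("z",yaw)*R.from_euler("x",np.pi)
    print("pos",s["tool_pos"].round(4),"f",s["ft_force"].round(1),"w",round(s["grip_width"],4),"ff",round(s["finger_force"],1),"t",round(s["time_s"],2))
    print("rot",(A.inv()*B).as_rotvec().round(4),"d",A.inv().apply(np.array([x,y,z])-s["tool_pos"]).round(4))
```

Run:
```python
from h import *
print(vision.get_calibration("wrist"))
rows(.57,.06,.27)
```

```text
{'intrinsics': array([[314.39660786,   0.        , 315.15670249],
       [  0.        , 314.39660786, 199.73068592],
       [  0.        ,   0.        ,   1.        ]]), 'dist': array([-0.01439814,  0.        ,  0.        ,  0.        ,  0.        ]), 'hand_eye': array([[-1.92892188e-04, -9.46249758e-01, -3.23436792e-01,
         8.35168917e-02],
       [ 9.99999980e-01, -2.02176644e-04, -4.89302291e-06,
        -1.96582327e-04],
       [-6.07613434e-05, -3.23436786e-01,  9.46249778e-01,
        -1.42717087e-01],
       [ 0.00000000e+00,  0.00000000e+00,  0.00000000e+00,
         1.00000000e+00]])}
pos [ 0.2415 -0.4936  0.2306] f [ 0.2 -0.8 -0.4] w 0.0854 ff 0.0 t 0.1
rot [-1.700e-03  3.000e-04  7.655e-01] d [ 0.5383 -0.3531 -0.0387]
```

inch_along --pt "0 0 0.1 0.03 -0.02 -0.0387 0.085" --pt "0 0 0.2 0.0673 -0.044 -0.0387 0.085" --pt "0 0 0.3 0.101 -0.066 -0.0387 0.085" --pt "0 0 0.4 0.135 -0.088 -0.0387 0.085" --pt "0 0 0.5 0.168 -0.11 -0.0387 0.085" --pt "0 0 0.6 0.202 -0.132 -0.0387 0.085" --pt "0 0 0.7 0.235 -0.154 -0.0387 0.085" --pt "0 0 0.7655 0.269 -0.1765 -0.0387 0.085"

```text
refused: increments: the value is too long (schema: maxItems 1). Nothing was moved.
```

Refused on format, not on reach. It needs a list holding one list of rows, three levels of brackets.

inch_along --increments '[[[0,0,0.1,0.03,-0.02,-0.0387,0.085],[0,0,0.2,0.0673,-0.044,-0.0387,0.085],[0,0,0.3,0.101,-0.066,-0.0387,0.085],[0,0,0.4,0.135,-0.088,-0.0387,0.085],[0,0,0.5,0.168,-0.11,-0.0387,0.085],[0,0,0.6,0.202,-0.132,-0.0387,0.085],[0,0,0.7,0.235,-0.154,-0.0387,0.085],[0,0,0.7655,0.269,-0.1765,-0.0387,0.085]]]'

```text
time_s: 0.77
tool_pos: [0.4045, -0.2182, 0.2699]
tcp_rot: [0.988, -0.157, -0.0, -0.0]
ft_force: [0.3, -0.4, 0.6]
grip_width: 0.0851
finger_force: 0.0
```

```bash
python3 -c "
from h import *
rows(.57,.06,.27)"
```

```text
pos [ 0.4045 -0.2182  0.2699] f [ 0.3 -0.4  0.6] w 0.0851 ff 0.0 t 0.77
rot [-0.0001  0.0002 -0.0054] d [ 7.080e-02 -3.159e-01 -1.000e-04]
```

inch_along --increments '[[[0,0,0,0.01,-0.04,0,0.085],[0,0,0,0.02,-0.08,0,0.085],[0,0,0,0.03,-0.12,0,0.085],[0,0,0,0.04,-0.16,0,0.085],[0,0,0,0.05,-0.2,0,0.085],[0,0,0,0.058,-0.24,0,0.085],[0,0,0,0.064,-0.28,0,0.085],[0,0,0,0.071,-0.316,0,0.085]]]'

```text
time_s: 1.43
tool_pos: [0.5687, 0.0617, 0.2695]
tcp_rot: [0.988, -0.154, -0.0, -0.0]
ft_force: [0.9, -1.2, 0.7]
grip_width: 0.0852
finger_force: 0.0
```

inch_along --increments '[[[0,0,0,0,0,0,0.085],[0,0,0,0,0,0,0.085]]]'

```text
time_s: 1.6
tool_pos: [0.5684, 0.0609, 0.269]
tcp_rot: [0.988, -0.153, -0.001, 0.0]
ft_force: [-0.5, -0.7, 0.8]
grip_width: 0.085
finger_force: 0.0
```

Run:
```python
from h import *
s,im,d=snap("wrist"); P=cloud("wrist",s,d); cv2.imwrite("pics/w1.png",im); np.save("w1.npy",P)
import pickle; pickle.dump(s,open("w1.pkl","wb"))
rows(.57,.06,.27)
```

```text
pos [0.568  0.0595 0.2692] f [-1.1  0.3 -0.3] w 0.0849 ff 0.0 t 1.65
rot [0.0009 0.0015 0.002 ] d [ 0.0018 -0.001  -0.0008]
```

View pics/w1.png

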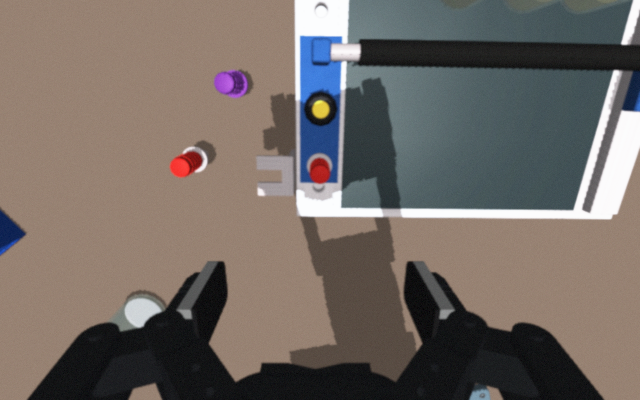

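The wrist view shows the keeper's red top at (320,171), the knob at (320,109), and the bracket's slot at about (270,176), opening to the left. The larger red pin is at (186,162) and the purple one at (231,84), both on the bench.

Run:
```python
from h import *
import pickle
s=pickle.load(open("w1.pkl","rb")); P=np.load("w1.npy"); im=cv2.imread("pics/w1.png")
hsv=cv2.cvtColor(im,cv2.COLOR_BGR2HSV); H,S,V=hsv[...,0],hsv[...,1],hsv[...,2]
reg=np.zeros(H.shape,bool); reg[80:200,295:345]=1
m=reg&((H<6)|(H>174))&(S>150)&(V>60)&(P[...,2]>.169); v,u=np.nonzero(m); c=(u.min()+u.max())/2,(v.min()+v.max())/2
print(c,m.sum()); k=ray("wrist",s,*c,.172)
print("keeper",k.round(4))
m=reg&(H>20)&(H<35)&(S>120)&(V>100); v,u=np.nonzero(m); c=u.mean(),v.mean(); y=ray("wrist",s,*c,.177); print("knob",c,y.round(4), np.nanmedian(P[m],0).round(4))
d=y-k; print("yaw",np.degrees(np.arctan2(d[1],d[0])),np.hypot(*d[:2]))
# rail/tray edge line: white left edge of tray via depth
Z=P[...,2]
e=[]
for r in range(20,205,5):
    cs=[c for c in range(285,310) if V[r,c]>200]
    if cs: e.append(ray("wrist",s,cs[0],r,.11)[:2])
e=np.array(e); vx,vy,_,_=cv2.fitLine(e.astype(np.float32),cv2.DIST_HUBER,0,.01,.01).ravel(); print("tray edge yaw",np.degrees(np.arctan2(vy,vx)))
# bracket
b=(abs(Z-.14)<.012); b[:, :250]=0; b[:,294:]=0; b[:140]=0;b[210:]=0
v,u=np.nonzero(b); print("bracket px",u.min(),u.max(),v.min(),v.max(),np.nanmedian(Z[b]))
for c in (262,266,270,274,278,282,286): 
    rr=np.nonzero(b[:,c])[0]; print(c,rr.min(),rr.max(),[r for r in range(rr.min(),rr.max()) if not b[r,c]], V[150:202:1,c].tolist() if c==270 else "")
```

```text
(np.float64(319.5), np.float64(173.0)) 284
keeper [0.5897 0.0508 0.172 ]
knob (np.float64(320.3646616541353), np.float64(109.06766917293233)) [0.6358 0.0358 0.177 ] [0.6357 0.0358 0.1775]
yaw -17.985916233151322 0.04847577745322011
tray edge yaw -17.91832
bracket px 256 293 154 195 0.13996559726319285
262 155 194 [170, 171, 172, 173, 174, 175, 176, 177, 178, 179, 180] 
266 155 194 [170, 171, 172, 173, 174, 175, 176, 177, 178, 179, 180] 
270 155 194 [169, 170, 171, 172, 173, 174, 175, 176, 177, 178, 179, 180, 181] [134, 147, 152, 152, 147, 135, 143, 158, 167, 168, 163, 161, 165, 166, 165, 164, 165, 168, 166, 165, 153, 152, 148, 154, 152, 150, 152, 150, 150, 149, 147, 135, 133, 152, 160, 163, 163, 162, 158, 166, 162, 160, 163, 163, 159, 160, 154, 151, 153, 153, 155, 154]
274 155 194 [170, 171, 172, 173, 174, 175, 176, 177, 178, 179, 180, 181] 
278 155 195 [170, 171, 172, 173, 174, 175, 176, 177, 178, 179, 180, 181] 
282 155 195 [] 
286 155 195 []
```

```bash
sed -i 's/-17.8)/-17.9)/' h.py
```

Run:
```python
from h import *
import pickle
s=pickle.load(open("w1.pkl","rb"))
print("notch",ray("wrist",s,270.6,174.8,.14).round(4)); rows(.5882,.0512,.16)
```

```text
notch [0.5935 0.0947 0.14  ]
pos [0.568  0.0595 0.2692] f [-1.1  0.3 -0.3] w 0.0849 ff 0.0 t 1.65
rot [0.0009 0.0015 0.0037] d [0.022  0.0017 0.1092]
```

inch_along --increments '[[[0,0,0.004,0.01,0.001,0.02,0.05],[0,0,0.004,0.022,0.002,0.05,0.05],[0,0,0.004,0.022,0.002,0.08,0.05],[0,0,0.004,0.022,0.002,0.109,0.05],[0,0,0.004,0.022,0.002,0.109,0.05],[0,0,0.004,0.022,0.002,0.109,0.05]]]'

```text
time_s: 2.15
tool_pos: [0.5871, 0.049, 0.16]
tcp_rot: [0.987, -0.158, -0.002, 0.0]
ft_force: [0.8, 0.9, 1.3]
grip_width: 0.0499
finger_force: 0.0
```

Run:
```python
from h import *
s,im,d=snap("wrist"); P=cloud("wrist",s,d); cv2.imwrite("pics/w2.png",im)
import pickle; pickle.dump((s,P),open("w2.pkl","wb"))
rows(.5882,.0512,.146)
```

```text
pos [0.5887 0.0491 0.162 ] f [-0.1 -0.9  0.7] w 0.0498 ff 0.0 t 2.2
rot [ 0.0002 -0.0001 -0.0039] d [-0.0011 -0.0018  0.016 ]
```

View pics/w2.png

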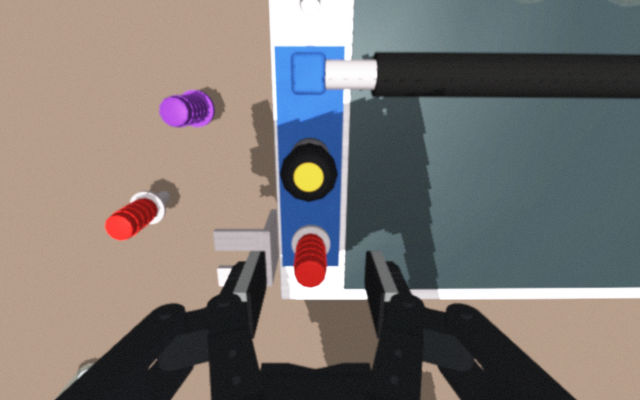

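The keeper stands between the open fingers, at about (310,270), roughly 2 mm left of centre. I'll correct that, lower and close.

inch_along --increments '[[[0,0,-0.004,-0.001,-0.0018,0.008,0.05],[0,0,-0.004,-0.001,-0.0018,0.015,0.05],[0,0,-0.004,-0.001,-0.0018,0.015,0.03],[0,0,-0.004,-0.001,-0.0018,0.015,0.01],[0,0,-0.004,-0.001,-0.0018,0.015,0],[0,0,-0.004,-0.001,-0.0018,0.015,0],[0,0,-0.004,-0.001,-0.0018,0.015,0],[0,0,-0.004,-0.001,-0.0018,0.015,0]]]'

```text
time_s: 2.87
tool_pos: [0.5887, 0.0525, 0.1468]
tcp_rot: [0.988, -0.155, 0.001, -0.0]
ft_force: [-0.6, -0.1, 3.5]
grip_width: 0.0141
finger_force: 58.5
```

```bash
python3 -c "
from h import *
rows(.5882,.0512,.146)"
```

```text
pos [0.5887 0.0525 0.1468] f [-0.6 -0.1  3.5] w 0.0141 ff 58.5 t 2.87
rot [-0.0004 -0.0013  0.0019] d [-0.0001  0.0014  0.0008]
```

inch_along --increments '[[[0,0,0,0,0,-0.01,0],[0,0,0,0,0,-0.02,0],[0,0,0,0,0,-0.032,0],[0,0,0,0,0,-0.044,0],[0,0,0,0,0,-0.044,0],[0,0,0,0,0,-0.044,0]]]'

```text
time_s: 3.37
tool_pos: [0.5889, 0.0523, 0.1912]
tcp_rot: [0.988, -0.155, 0.001, -0.0]
ft_force: [0.6, 0.6, -0.3]
grip_width: 0.0138
finger_force: 58.4
```

Run:
```python
from h import *
s,im,d=snap("wrist"); P=cloud("wrist",s,d); cv2.imwrite("pics/w3.png",im)
import pickle; pickle.dump((s,P),open("w3.pkl","wb"))
rows(.5917,.095,.1908)
```

```text
pos [0.5883 0.0524 0.1903] f [-0.2  1.2 -0.3] w 0.0137 ff 58.4 t 3.42
rot [-0.0001 -0.0006  0.0017] d [-0.0098 -0.0416 -0.0005]
```

View pics/w3.png

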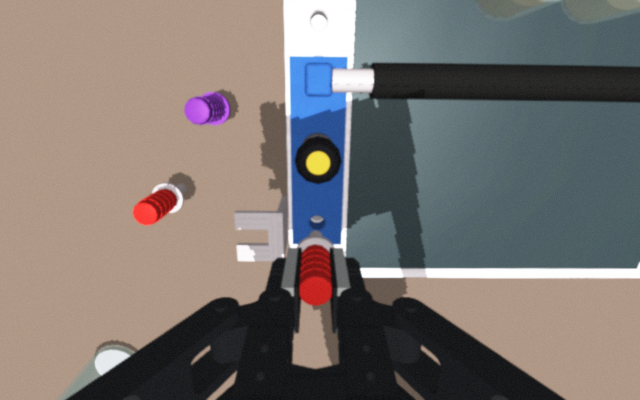

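The keeper is out of the bore and held upright, with its top at (316,290) and flange at (317,244). The empty bore is at (317,221) and the slot's centre at about (252,236).

Run:
```python
from h import *
import pickle
s,P=pickle.load(open("w3.pkl","rb")); im=cv2.imread("pics/w3.png"); Z=P[...,2]
hsv=cv2.cvtColor(im,cv2.COLOR_BGR2HSV); H,S,V=hsv[...,0],hsv[...,1],hsv[...,2]
t=s["tool_pos"]
def sh(p): q=np.asarray(p)-t; return np.round([q@ex*1e3,q@ey*1e3,p[2]*1e3],1)
red=((H<6)|(H>174))&(S>150); red[:, :295]=0; red[:,340:]=0; red[:240]=0
zt=np.nanpercentile(Z[red],97); print("grip top z",zt)
m=red&(Z>zt-.003); q=P[m]; f=(q-t)@np.c_[ex,ey]; print("top disc rel",f.min(0),f.max(0),m.sum())
# flange: grey points around rows 236-256
for c in(300,308,317,326,334): print(c,[ (r,sh(P[r,c]).tolist()) for r in range(236,258,4)])
b=abs(Z-.14)<.01; b[:,:230]=0;b[:,290:]=0;b[:200]=0;b[270:]=0
for c in(242,248,254,260,275):
    r=np.nonzero(b[:,c])[0]; g=np.split(r,np.nonzero(np.diff(r)>2)[0]+1); print(c,[(int(x[0]),int(x[-1]),sh(ray("wrist",s,c,x[0]-.5,.14)),sh(ray("wrist",s,c,x[-1]+.5,.14))) for x in g])
r=np.nonzero(b[236])[0]; print("closed end",r.min(),r.max(),sh(ray("wrist",s,r.min()-.5,236,.14)))
print("bore",sh(ray("wrist",s,317,221,.137)),"knob",sh(ray("wrist",s,318,162,.177)))
```

```text
grip top z 0.21766045871722883
top disc rel [-0.00721114 -0.00690262] [0.0106566  0.00723427] 852
300 [(236, [-10.3, 10.7, 137.0]), (240, [-13.5, 10.8, 136.7]), (244, [8.1, 8.3, 185.5]), (248, [11.0, 7.8, 195.8]), (252, [10.8, 7.6, 199.3]), (256, [10.6, 7.4, 203.0])]
308 [(236, [10.6, 4.2, 181.1]), (240, [9.8, 4.1, 184.4]), (244, [7.3, 4.1, 184.1]), (248, [7.9, 4.0, 189.7]), (252, [7.7, 3.9, 193.6]), (256, [8.3, 3.8, 198.9])]
317 [(236, [11.8, -0.6, 183.6]), (240, [10.2, -0.6, 185.1]), (244, [7.5, -0.7, 184.4]), (248, [9.1, -0.6, 192.0]), (252, [8.2, -0.6, 194.6]), (256, [7.6, -0.6, 197.5])]
326 [(236, [-10.1, -7.2, 137.2]), (240, [10.3, -5.3, 185.4]), (244, [7.8, -5.4, 184.9]), (248, [5.2, -5.4, 184.5]), (252, [7.0, -5.2, 192.3]), (256, [7.2, -5.0, 196.8])]
334 [(236, [-10.4, -12.7, 136.7]), (240, [-13.1, -12.7, 137.4]), (244, [-23.5, -13.8, 122.9]), (248, [11.5, -8.9, 196.5]), (252, [11.1, -8.7, 199.9]), (256, [10.8, -8.5, 203.3])]
242 [(210, 228, array([ 10.3,  48.6, 140. ]), array([ -3.4,  49.6, 140. ])), (243, 260, array([-13.8,  50.4, 140. ]), array([-27.8,  51.4, 140. ]))]
248 [(211, 228, array([  9.6,  44.7, 140. ]), array([ -3.4,  45.5, 140. ])), (243, 260, array([-13.8,  46.2, 140. ]), array([-27.8,  47.2, 140. ]))]
254 [(211, 228, array([  9.6,  40.7, 140. ]), array([ -3.4,  41.5, 140. ])), (243, 260, array([-13.8,  42.1, 140. ]), array([-27.7,  43. , 140. ]))]
260 [(211, 228, array([  9.6,  36.7, 140. ]), array([ -3.4,  37.4, 140. ])), (243, 260, array([-13.8,  38. , 140. ]), array([-27.7,  38.8, 140. ]))]
275 [(212, 259, array([  8.9,  26.9, 140. ]), array([-26.9,  28.3, 140. ]))]
closed end 269 284 [ -8.9  32.  140. ]
bore [  0.9  -0.9 137. ] knob [ 49.9  -1.1 177. ]
```

inch_along --increments '[[[0,0,0,-0.005,-0.02,0,0],[0,0,0,-0.0102,-0.0405,0,0],[0,0,0,-0.0102,-0.0405,0,0],[0,0,0,-0.0102,-0.0405,0,0],[0,0,0,-0.0102,-0.0405,0.006,0],[0,0,0,-0.0102,-0.0405,0.012,0]]]'

```text
time_s: 3.92
tool_pos: [0.5909, 0.0934, 0.1774]
tcp_rot: [0.988, -0.155, 0.0, 0.0]
ft_force: [-0.1, -0.6, -0.4]
grip_width: 0.0137
finger_force: 58.6
```

Run:
```python
from h import *
s,im,d=snap("wrist"); P=cloud("wrist",s,d); cv2.imwrite("pics/w4.png",im[120:400,160:480].repeat(2,0).repeat(2,1))
cv2.imwrite("pics/w4f.png",im)
import pickle; pickle.dump((s,P),open("w4.pkl","wb"))
rows(.5917,.095,.1908)
```

```text
pos [0.59   0.0934 0.1757] f [-0.8 -0.6 -1.6] w 0.0137 ff 58.6 t 3.97
rot [0.001  0.0026 0.001 ] d [ 0.0011 -0.0021 -0.0151]
```

View pics/w4.png

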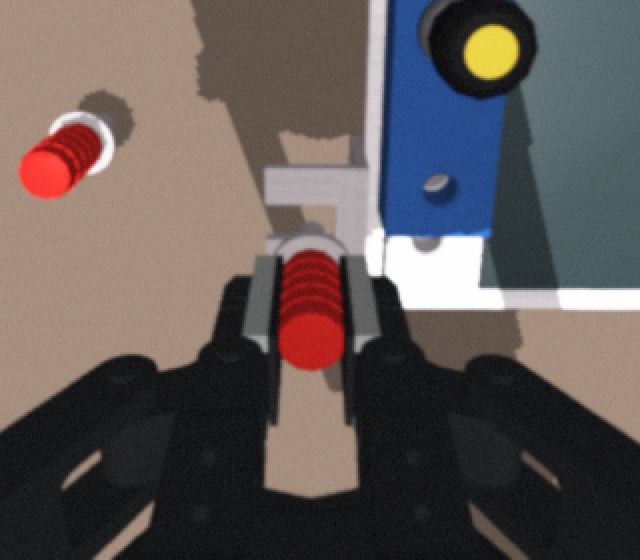

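The keeper is over the bracket, with its shank in line with the slot (slot's right end at about crop (335,215), flange at (310,245)). I'll check this in numbers before lowering.

Run:
```python
from h import *
import pickle
s,P=pickle.load(open("w4.pkl","rb")); im=cv2.imread("pics/w4f.png"); Z=P[...,2]; t=s["tool_pos"]
Rt=R.from_quat(s["tcp_rot"]).as_matrix()
def sh(p): q=Rt.T@(np.asarray(p)-t); return (q*1e3).round(1)
k=ray("wrist",s,160+491/2,120+51/2,.177); print("knob",sh(k))
b=abs(Z-.14)<.01; b[:,:285]=0;b[:,345:]=0;b[:195]=0;b[240:]=0
for c in(296,304,312,318):
    r=np.nonzero(b[:,c])[0]; g=np.split(r,np.nonzero(np.diff(r)>2)[0]+1); print(c,[(int(x[0]),int(x[-1]),sh(ray("wrist",s,c,x[0]-.5,.14)),sh(ray("wrist",s,c,x[-1]+.5,.14))) for x in g])
r=np.nonzero(b[228])[0]; print("closed",r, sh(ray("wrist",s,327.5,228,.14)))
hsv=cv2.cvtColor(im,cv2.COLOR_BGR2HSV); H,S,V=cv2.split(hsv)
red=((H<6)|(H>174))&(S>150); red[:, :285]=0; red[:,345:]=0; red[:240]=0
zt=np.nanpercentile(Z[red],97); q=(P[red&(Z>zt-.003)]-t)@Rt; print("top",zt,q.min(0)*1e3,q.max(0)*1e3)
for c in(306,315,324):print(c,[(r,sh(P[r,c]).tolist()) for r in range(234,248,3)])
```

```text
knob [60.5 40.8  0.4]
296 [(202, 222, array([ 20.6, -11.9,  37.4]), array([  6.8, -12.2,  37.4])), (237, 239, array([ -2.7, -12.4,  37.4]), array([ -4.8, -12.4,  37.4]))]
304 [(202, 222, array([20.6, -7.1, 37.4]), array([ 6.8, -7.2, 37.4])), (237, 237, array([-2.7, -7.3, 37.4]), array([-3.4, -7.3, 37.4]))]
312 [(202, 222, array([20.6, -2.2, 37.4]), array([ 6.8, -2.2, 37.4])), (231, 234, array([ 1.4, -2.3, 37.4]), array([-1.3, -2.3, 37.4]))]
318 [(202, 222, array([20.6,  1.4, 37.4]), array([ 6.8,  1.5, 37.4])), (231, 234, array([ 1.4,  1.5, 37.4]), array([-1.4,  1.5, 37.4]))]
closed [328 329 330 331 332 333 334 335 336 337 338 339 340 341 342 343] [ 3.1  7.4 37.4]
top 0.2039077910879077 [ -6.64688599  -7.24775414 -34.91523368] [ 11.65629381   6.90434902 -23.53034244]
306 [(234, [-66.3, -10.5, 177.0]), (237, [10.5, -5.2, 9.1]), (240, [9.9, -5.1, 6.8]), (243, [8.1, -5.1, 6.8]), (246, [6.1, -5.2, 7.2])]
315 [(234, [4.2, -0.4, 26.2]), (237, [11.4, -0.4, 7.2]), (240, [9.8, -0.4, 6.9]), (243, [7.6, -0.4, 7.7]), (246, [nan, nan, nan])]
324 [(234, [-66.6, 9.6, 177.4]), (237, [11.0, 4.4, 8.0]), (240, [9.6, 4.4, 7.2]), (243, [8.0, 4.4, 6.9]), (246, [6.8, 4.4, 6.0])]
```

inch_along --increments '[[[0,0,0,0,0,0.006,0],[0,0,0,0,0,0.012,0],[0,0,0,0,0,0.018,0],[0,0,0,0,0,0.024,0],[0,0,0,0,0,0.026,0],[0,0,0,0,0,0.026,0]]]'

```text
time_s: 4.47
tool_pos: [0.5904, 0.0941, 0.151]
tcp_rot: [0.988, -0.155, -0.001, 0.0]
ft_force: [0.3, -0.2, 0.1]
grip_width: 0.0141
finger_force: 58.6
```

```bash
python3 -c "
from h import *
rows(.5917,.095,.148)"
```

```text
pos [0.5904 0.0941 0.151 ] f [ 0.3 -0.2  0.1] w 0.0141 ff 58.6 t 4.47
rot [0.0005 0.0016 0.0017] d [ 0.0009 -0.0013  0.003 ]
```

inch_along --increments '[[[0,0,0,0,0,0.001,0],[0,0,0,0,0,0.002,0],[0,0,0,0,0,0.0025,0],[0,0,0,0,0,0.0025,0]]]'

```text
time_s: 4.8
tool_pos: [0.5911, 0.0941, 0.1498]
tcp_rot: [0.988, -0.155, 0.0, -0.0]
ft_force: [0.5, -0.4, -0.1]
grip_width: 0.0145
finger_force: 58.6
```

inch_along --increments '[[[0,0,0,0,0,0.0008,0],[0,0,0,0,0,0.0015,0],[0,0,0,0,0,0.0015,0],[0,0,0,0,0,0.0015,0]]]'

```text
time_s: 5.13
tool_pos: [0.5912, 0.0941, 0.1497]
tcp_rot: [0.988, -0.155, 0.001, -0.0]
ft_force: [-2.6, 0.1, 8.5]
grip_width: 0.0138
finger_force: 59.3
```

inch_along --increments '[[[0,0,0,0,0,0.0008,0],[0,0,0,0,0,0.0015,0],[0,0,0,0,0,0.0015,0],[0,0,0,0,0,0.0015,0]]]'

```text
time_s: 5.47
tool_pos: [0.5913, 0.0941, 0.1496]
tcp_rot: [0.988, -0.155, 0.001, -0.0]
ft_force: [-6.6, -0.1, 15.5]
grip_width: 0.014
finger_force: 60.1
```

Run:
```python
from h import *
s,im,d=snap("side"); P=cloud("side",s,d); cv2.imwrite("pics/s5.png",im)
s,im,d=snap("wrist"); P=cloud("wrist",s,d); cv2.imwrite("pics/w5.png",im); Z=P[...,2]
for c in(306,315,324):print(c,[(r,(P[r,c]*1e3).round(1).tolist()) for r in range(228,248,3)])
print(s["tool_pos"],s["ft_force"])
```

```text
306 [(228, [607.8, 94.2, 140.4]), (231, [606.3, 94.7, 140.6]), (234, [604.4, 95.3, 140.1]), (237, [602.4, 96.0, 139.4]), (240, [602.3, 96.0, 142.8]), (243, [600.7, 96.5, 143.1]), (246, [599.1, 97.0, 143.1])]
315 [(228, [606.4, 89.7, 140.4]), (231, [604.5, 90.3, 139.9]), (234, [602.9, 90.8, 140.0]), (237, [602.0, 91.1, 141.6]), (240, [600.9, 91.4, 143.1]), (243, [599.7, 91.8, 143.9]), (246, [599.5, 91.9, 146.9])]
324 [(228, [604.9, 85.2, 140.3]), (231, [603.1, 85.7, 140.0]), (234, [601.2, 86.3, 139.5]), (237, [599.9, 86.7, 140.4]), (240, [599.2, 87.0, 142.4]), (243, [597.9, 87.4, 143.2]), (246, [596.0, 88.0, 142.7])]
[0.59134236 0.09409665 0.14964254] [-5.92083916  0.10925882 16.8917417 ]
```

The flange top reads z = 143 mm, so the keeper is seated on the bracket (origin at 140). I'll ease off the pressure, open and lift.

inch_along --increments '[[[0,0,0,0,0,-0.0025,0],[0,0,0,0,0,-0.0025,0.01],[0,0,0,0,0,-0.0025,0.045],[0,0,0,0,0,-0.0025,0.045],[0,0,0,0,0,-0.0025,0.045],[0,0,0,0,0,-0.0025,0.045]]]'

```text
time_s: 6.07
tool_pos: [0.5908, 0.0941, 0.1486]
tcp_rot: [0.988, -0.155, -0.0, 0.0]
ft_force: [0.2, -1.1, -0.1]
grip_width: 0.0446
finger_force: 0.0
```

inch_along --increments '[[[0,0,0,0,0,-0.01,0.045],[0,0,0,0,0,-0.03,0.045],[0,0,0,0,0,-0.06,0.045],[0,0,0,0,0,-0.08,0.045],[0,0,0,0,0,-0.08,0.045],[0,0,0,0,0,-0.08,0.045]]]'

```text
time_s: 6.57
tool_pos: [0.5919, 0.0941, 0.2311]
tcp_rot: [0.988, -0.155, 0.002, -0.0]
ft_force: [0.0, 0.4, -0.1]
grip_width: 0.0448
finger_force: 0.0
```

Run:
```python
from h import *
s,im,d=snap("wrist"); P=cloud("wrist",s,d); cv2.imwrite("pics/w6.png",im)
import pickle; pickle.dump((s,P),open("w6.pkl","wb"))
rows(.6358,.0358,.215)
```

```text
pos [0.5909 0.0941 0.2294] f [-0.5 -0.3 -0.5] w 0.0448 ff 0.0 t 6.62
rot [-0.0002 -0.0007  0.0017] d [0.0605 0.0418 0.0145]
```

View pics/w6.png

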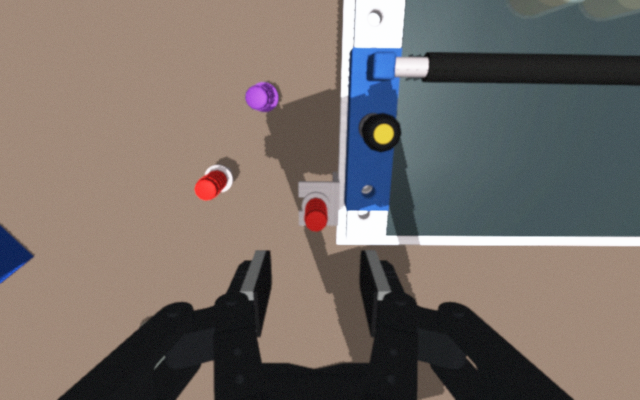

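The keeper hangs upright in the bracket at (315,205), let go. The knob's dot is at (383,133).

Run:
```python
from h import *
import pickle
s,P=pickle.load(open("w6.pkl","rb")); im=cv2.imread("pics/w6.png"); H,S,V=cv2.split(cv2.cvtColor(im,cv2.COLOR_BGR2HSV))
m=(H>20)&(H<35)&(S>120)&(V>100); m[:, :360]=0; m[:,:][:, 410:]=0; m[170:]=0; v,u=np.nonzero(m)
k=ray("wrist",s,u.mean(),v.mean(),.177); print(k,R.from_quat(s["tcp_rot"]).inv().apply(k-s["tool_pos"]))
```

```text
[0.63580173 0.03617522 0.177     ] [0.05931236 0.04179982 0.05424227]
```

inch_along --increments '[[[0,0,0.0017,0.02,0.014,0,0.06],[0,0,0.0017,0.04,0.028,0,0.06],[0,0,0.0017,0.0605,0.0415,0,0.06],[0,0,0.0017,0.0605,0.0415,0.02,0.06],[0,0,0.0017,0.0605,0.0415,0.03,0.06],[0,0,0.0017,0.0605,0.0415,0.03,0.06]]]'

```text
time_s: 7.12
tool_pos: [0.6331, 0.0363, 0.1943]
tcp_rot: [0.988, -0.156, -0.004, 0.0]
ft_force: [0.5, 0.4, -0.8]
grip_width: 0.0595
finger_force: 0.0
```

Run:
```python
from h import *
s,im,d=snap("wrist"); H,S,V=cv2.split(cv2.cvtColor(im,cv2.COLOR_BGR2HSV)); cv2.imwrite("pics/w7.png",im)
m=(H>20)&(H<35)&(S>120)&(V>100); m[:,:260]=0; m[:,380:]=0; v,u=np.nonzero(m); print(u.mean(),v.mean(),m.sum())
k=ray("wrist",s,u.mean(),v.mean(),.177); print(k,R.from_quat(s["tcp_rot"]).inv().apply(k-s["tool_pos"])); rows(*k[:2],.146)
```

```text
314.088948787062 243.40161725067387 371
[0.63568313 0.03638729 0.177     ] [ 0.00257732 -0.00090309  0.01728516]
pos [0.6338 0.0366 0.1961] f [-0.1 -0.3  0.4] w 0.0601 ff 0.0 t 7.17
rot [0.001  0.0064 0.0001] d [ 0.0022 -0.0004  0.0501]
```

inch_along --increments '[[[0,0,0,0.002,-0.0005,0.02,0.06],[0,0,0,0.002,-0.0005,0.04,0.06],[0,0,0,0.002,-0.0005,0.048,0.06],[0,0,0,0.002,-0.0005,0.048,0.04],[0,0,0,0.002,-0.0005,0.048,0],[0,0,0,0.002,-0.0005,0.048,0],[0,0,0,0.002,-0.0005,0.048,0],[0,0,0,0.002,-0.0005,0.048,0]]]'

```text
time_s: 7.83
tool_pos: [0.6384, 0.0353, 0.1528]
tcp_rot: [0.988, -0.156, 0.001, 0.0]
ft_force: [-2.0, -1.8, 5.0]
grip_width: 0.0223
finger_force: 59.3
```

```bash
python3 -c "
from h import *
rows(.6357,.0363,.147)"
```

```text
pos [0.6384 0.0353 0.1528] f [-2.  -1.8  5. ] w 0.0223 ff 59.3 t 7.83
rot [ 0.0005 -0.0022 -0.0001] d [-0.0029 -0.0001  0.0058]
```

Commanded z turned out about 6 mm higher than the reading suggested, so I'll regrip lower and centred.

inch_along --increments '[[[0,0,0,0,0,0,0.045],[0,0,0,0,0,0,0.045],[0,0,0,-0.0015,0,0.003,0.045],[0,0,0,-0.0025,0,0.006,0.045],[0,0,0,-0.0025,0,0.006,0.045],[0,0,0,-0.0025,0,0.006,0.045]]]'

```text
time_s: 8.33
tool_pos: [0.6352, 0.037, 0.1444]
tcp_rot: [0.988, -0.155, -0.001, -0.0]
ft_force: [-0.2, 0.1, -0.0]
grip_width: 0.0449
finger_force: 0.0
```

```bash
python3 -c "
from h import *
rows(.6357,.0363,.147)"
```

```text
pos [0.6352 0.037  0.1444] f [-0.2  0.1 -0. ] w 0.0449 ff 0.0 t 8.33
rot [0.     0.0011 0.0002] d [ 0.0007  0.0005 -0.0026]
```

inch_along --increments '[[[0,0,0,0,0,0,0.02],[0,0,0,0,0,0,0],[0,0,0,0,0,0,0],[0,0,0,0,0,0,0],[0,0,0,0,0,0,0]]]'

```text
time_s: 8.75
tool_pos: [0.6355, 0.0362, 0.1453]
tcp_rot: [0.988, -0.156, 0.0, 0.0]
ft_force: [-2.0, -2.1, 2.7]
grip_width: 0.0227
finger_force: 58.8
```

inch_along --increments '[[[0,0,0,0,0,-0.004,0],[0,0,0,0,0,-0.008,0],[0,0,0,0,0,-0.0105,0],[0,0,0,0,0,-0.0105,0],[0,0,0,0,0,-0.0105,0],[0,0,0,0,0,-0.0105,0]]]'

```text
time_s: 9.25
tool_pos: [0.6351, 0.0364, 0.1548]
tcp_rot: [0.988, -0.156, -0.001, 0.0]
ft_force: [0.4, -5.3, -9.5]
grip_width: 0.0227
finger_force: 59.0
```

inch_along --increments '[[[0,0,0,0.005,0,0,0],[0,0,0,0.01,0,0,0],[0,0,0,0.015,0,0,0],[0,0,0,0.02,0,0,0],[0,0,0,0.025,0,0,0],[0,0,0,0.025,0,0,0],[0,0,0,0.025,0,0,0]]]'

```text
time_s: 9.83
tool_pos: [0.6583, 0.0288, 0.1544]
tcp_rot: [0.988, -0.156, -0.002, 0.0]
ft_force: [-2.2, -4.9, -9.2]
grip_width: 0.0226
finger_force: 59.2
```

```bash
python3 -c "
from h import *
s=manip.state();d=s['tool_pos']-np.array([.6355,.0362,.1453]);print(d@ex,d@ey,d[2],s['ft_force'])"
```

```text
0.023963148982137826 -7.436157425547458e-05 0.009070927955402014 [-2.1779108  -4.92949176 -9.20777498]
```

inch_along --increments '[[[0,0,0,0.001,0,0,0],[0,0,0,0.001,0,0.003,0],[0,0,0,0.001,0,0.006,0],[0,0,0,0.001,0,0.009,0],[0,0,0,0.001,0,0.0105,0],[0,0,0,0.001,0,0.0105,0],[0,0,0,0.001,0,0.0105,0]]]'

```text
time_s: 10.42
tool_pos: [0.6595, 0.0284, 0.1453]
tcp_rot: [0.988, -0.156, -0.001, 0.0]
ft_force: [-3.1, -5.2, -3.5]
grip_width: 0.0225
finger_force: 59.8
```

```bash
python3 -c "
from h import *
s=manip.state();d=s['tool_pos']-np.array([.6355,.0362,.1453]);print(d@ex,d@ey,d[2],s['ft_force'])"
```

```text
0.02520564387956544 -2.7026584193977774e-05 4.1427423810358466e-05 [-3.1112868  -5.240494   -3.46215475]
```

Back at the starting height with the bar about 25 mm on. I'll press down slightly to seat the pin and then check with the cameras.

inch_along --increments '[[[0,0,0,0,0,0.001,0],[0,0,0,0,0,0.002,0],[0,0,0,0,0,0.0025,0],[0,0,0,0,0,0.0025,0],[0,0,0,0,0,0.0025,0],[0,0,0,0,0,0.0025,0]]]'

```text
time_s: 10.92
tool_pos: [0.6607, 0.028, 0.1452]
tcp_rot: [0.988, -0.156, 0.001, 0.001]
ft_force: [-3.9, -6.1, 5.7]
grip_width: 0.0222
finger_force: 60.5
```

Run:
```python
from h import *
s,im,d=snap("side"); P=cloud("side",s,d)
a=cv2.resize(im[110:290,210:410],None,fx=3,fy=3,interpolation=cv2.INTER_CUBIC); 
cv2.imwrite("pics/s8.png",a)
s,im,d=snap("wrist"); P=cloud("wrist",s,d); cv2.imwrite("pics/w8.png",im)
H,S,V=cv2.split(cv2.cvtColor(im,cv2.COLOR_BGR2HSV)); m=(H>20)&(H<35)&(S>120)&(V>100); m[:,:260]=0; m[:,380:]=0
q=np.nanmedian(P[m],0); print("dot",q,m.sum(),(q-np.array([.6358,.036,.1775]))@ex)
dd=s['tool_pos']-np.array([.6355,.0362,.1453]);print(dd@ex,dd[2],s['ft_force'])
```

```text
dot [0.66138225 0.02787275 0.17755936] 617 0.02684189012383423
0.02654863450378005 -3.8693297337272226e-05 [-2.9341043  -5.60793208  4.75525849]
```

View pics/s8.png

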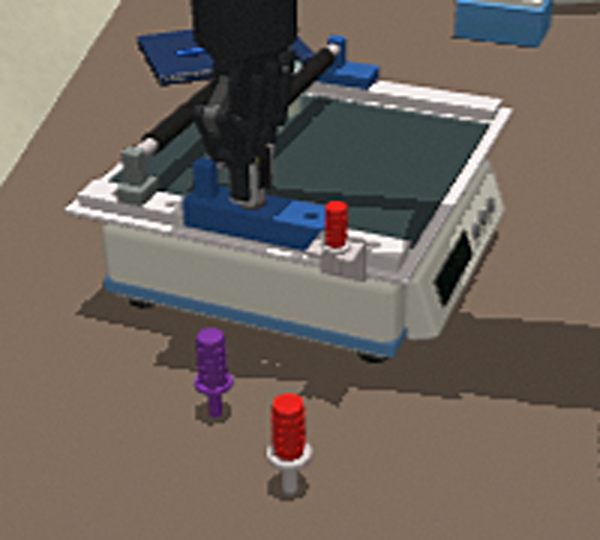

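The side view shows the keeper hanging in the bracket at crop (336,235). The knob is gripped low on the shoe, and the dot's height of 0.1776 matches the home height. The bar has moved about 26 mm.

```bash
python3 -c "
from h import *
print(job.finish_job())"
```

```text
the job is handed in; nothing more can be done
None
```

The job is handed in, at about 11 s of the 50 s. The keeper hangs in its notch, let go. The bar has moved about 26 mm by my measurement (25 ± 3 mm allowed), with the pin home in the next hole and the knob still gripped. I did not re-measure the bottles and beaker before finishing, and no verdict came back.

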